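Load the tube rollers, longest first

ROBOT

A 7-joint arm with a two-finger parallel gripper is mounted at the origin on a cart in front of the work surface, level with it; the furniture and walls round the work are solid. World frame = base frame: x ahead of the robot, y to its left, z up, the work surface at z = 0. Lengths are in m, angles in degrees, forces in N, time in s.
With the tool pointing down it reaches from about 0.425 to 0.95 m from the base axis. Payload 16.7 kg.
Tool frame: the origin (TCP) lies on the mounting face of the last link; the fingertips stand 199 mm ahead of it and the grasp point (between the pads) lies 180 mm ahead of it; z points along the fingers, y is the line along which they close (so a half turn about z gives the same grasp; the last joint's range is limited). The gripper opens to 94 mm and grips with 3 to 60 N. Pads are 16 mm wide; open, the fingers measure 119 mm over their backs; the gripper's body (75 mm by 177 mm) begins 78 mm behind the grasp point.
Start: joints at [-81.102, 24.414, 4.234, 92.017, -1.954, 63.644, -3.845], TCP at [0.203, 0.644, 0.405] pointing down, gripper open.
Joint ranges: [-163.25, 163.25], [-28.42, 122.38], [-70.27, 78.77], [12.13, 141.07], [-58.53, 238.53], [9.26, 117.41], [-156.51, 156.51]. Speed limits (degrees/s): [108.29, 108.29, 136.94, 136.94, 172.46, 172.46, 172.46].

INTERFACE

Orientations are given as a 3x3 rotation matrix whose columns are the frame's x, y, z axes.
In Python, from rig import env gives the robot as it stands. The module is installed in compiled form; this text tells all that it offers.
- The arm moves only by the shell command python3 -m inch 'ROWS' [OPENING] [FORCE]. ROWS is JSON, a list of rows, each a list of 4 numbers: the shift along the tool's x, y, z in m, then the turn about the tool's z in degrees. In form: [[x, y, z, turn], ...]. A call has 1 to 10 rows; each row shifts and turns the commanded pose from where the row before left it, along the tool's axes as they then stand; what a row does not reach is not made up. A row lasts 1/12 s, in which the tool goes at most 41.7 mm and 7.16 degrees, less where a joint would pass 70% of its speed; a pose out of reach is approached as far as the arm can. A call is refused whole if a number of a shift passes 0.0417 or a number of a turn 7.16, either way. A call with a gripper value outside its range is refused whole. OPENING is the finger opening in m, from 0 to 0.094, set as the call begins (- or left out, the last holds). The fingers move at their own pace and stop on an object; FORCE is the grip in N (left out, the last holds). Time passes only in rows, so rows that do not move let the fingers close. It gives the time, the measured TCP pose, the force, the opening and the grip force at its end, in the units of the state.
- env.get_obs(): the state, without advancing time (a new reading comes with each control period).
- env.camera(name): name is "scene" or "top"; returns a dict with "color" (480x640x3 uint8, blue, green, red), "z_map" (480x640 float32, m along the optical axis (not along the pixel's ray), 0 where there is no reading), "fx", "fy", "cx", "cy" (pixels), "R" (3x3) and "t" (3): a world point X has camera coordinates R X + t. Camera axes: x right, y down, z forward; pixel columns grow to the right and rows downward; lengths in m; the calibration is good to about 2 mm. A picture is of the moment at which its call begins.
- env.finish_job(): hands the job in; it is judged then, once.
The state is a dict: "time_s": time; "joint_positions": joint angles; "qd": joint speeds; "joint_efforts": joint torques, N m; "tcp_pos": TCP position; "orientation": TCP orientation; "wrist_force": force on the tool from outside, world axes, zero at the start; "wrist_torque": the same for the moment, N m; "gripper_width": opening from 0.0 (shut) to 1.0 (fully open); "grasp_force": force on a finger pad.
Only numpy, scipy, OpenCV 4.12 (cv2) and the standard library are available. Lean on these libraries where they do the work, as an engineer would, in place of code of your own. Each camera call takes 0.05 s, during which the arm holds its last target. There are 200 camera calls.

TASK

Load the three roller stands for mixing: lay each of the three capped steel sample tubes on the stand made for its length, level on all four wheels between the end plates, and let it go so that it lies still. Load them in order, since longer tubes mix longer: the long one first, then the medium one, the short one last; leave each in its stand, and either end of a tube may point either way.

Things in the scene. Friction and masses are not known exactly. Their poses are not given: they have to be found in the camera images.
- tube_long: The long of three loose closed sample tubes lying on the bench: smooth round bare steel cylinder 145 mm long in all, 28 mm in diameter, with a 20 mm ribbed white screw cap of about the same width at its +y end. Origin at its centre (mid-length, on the axis, 14 mm above the bench at the start); its y axis runs along the tube. It can roll; grip it across the middle from above.
- seat_long (a point): Centre of the long tube when seated, 43 mm above the bench, mid-way along the long of three fixed roller stands (y along it, z up). Grey base 175 x 66 x 8 mm; end plates 163 mm apart inside, 50 mm high (9 mm spare each end); by each plate a pair of free black wheels, 20 mm diameter and width, axles 30 mm apart, 24 mm up; the 121 mm between the pairs is open to the base.
- tube_medium: The medium of three loose closed sample tubes lying on the bench: smooth round bare steel cylinder 115 mm long in all, 28 mm in diameter, with a 20 mm ribbed white screw cap of about the same width at its +y end. Origin at its centre (mid-length, on the axis, 14 mm above the bench at the start); its y axis runs along the tube. It can roll; grip it across the middle from above.
- seat_medium (a point): Centre of the medium tube when seated, 43 mm above the bench, mid-way along the medium of three fixed roller stands (y along it, z up). Grey base 145 x 66 x 8 mm; end plates 133 mm apart inside, 50 mm high (9 mm spare each end); by each plate a pair of free black wheels, 20 mm diameter and width, axles 30 mm apart, 24 mm up; the 91 mm between the pairs is open to the base.
- tube_short: The short of three loose closed sample tubes lying on the bench: smooth round bare steel cylinder 85 mm long in all, 28 mm in diameter, with a 20 mm ribbed white screw cap of about the same width at its +y end. Origin at its centre (mid-length, on the axis, 14 mm above the bench at the start); its y axis runs along the tube. It can roll; grip it across the middle from above.
- seat_short (a point): Centre of the short tube when seated, 43 mm above the bench, mid-way along the short of three fixed roller stands (y along it, z up). Grey base 115 x 66 x 8 mm; end plates 103 mm apart inside, 50 mm high (9 mm spare each end); by each plate a pair of free black wheels, 20 mm diameter and width, axles 30 mm apart, 24 mm up; the 61 mm between the pairs is open to the base.
Not all that is in view belongs to the job. Leave any turquoise look-alike of the part that bears seat_short alone.

How it is judged:
By the outcome, as a careful person would: the job done as asked, in the order asked, and still so for the second after the job is handed in, with the robot touching nothing.
It also fails if it takes over 93 s, if anything falls off the work surface, if the arm or the gripper's body presses on something with over 40 N, if the wrist force passes 120 N, or if a joint passes its speed limit or range.

## Working session

There is one attempt and no reset: what is moved stays moved. The work goes in short steps, Python scripts to look and compute and a shell command to move; the robot and the scene stay as the last step left them, time stands still between calls to the robot, and variables do not carry over. Pictures are saved under pics/ and viewed, at most 14 in all, crops included, and the job is handed in when it is done.

```bash
mkdir -p pics; python3 - <<'E'
from rig import env
import cv2,numpy as np
o=env.get_obs(); print({k:np.round(v,3).tolist() for k,v in o.items()})
for n in("scene","top"):
    c=env.camera(n); cv2.imwrite(f"pics/{n}0.png",c["color"]); np.savez(f"{n}0.npz",**c)
    print(n,c["fx"],c["cx"],c["cy"],np.round(c["R"],3).tolist(),np.round(c["t"],3), np.round(-c["R"].T@c["t"],3))
E
```

```text
{'time_s': 0.0, 'joint_positions': [-81.103, 24.451, 4.232, 92.053, -1.952, 63.643, -3.845], 'qd': [-0.077, 0.049, 0.0, -0.001, -0.026, -0.032, 0.071], 'joint_efforts': [-0.001, -93.58, 3.666, -45.421, -0.049, 0.02, 0.0], 'tcp_pos': [0.203, 0.644, 0.404], 'orientation': [[-0.954, 0.3, -0.0], [0.3, 0.954, -0.001], [-0.0, -0.001, -1.0]], 'wrist_force': [0.196, 0.92, -0.603], 'wrist_torque': [-0.038, 0.017, 0.01], 'grasp_force': 0.0, 'gripper_width': 1.003}
scene 464.9909877120928 328.36960764888266 237.41945185757575 [[-0.88, -0.474, -0.015], [-0.273, 0.533, -0.801], [0.387, -0.701, -0.599]] [0.517 0.206 0.672] [0.251 0.607 0.575]
top 558.9258940569816 316.39080769341365 239.84644772550445 [[0.021, -1.0, 0.008], [-0.995, -0.022, -0.093], [0.093, -0.006, -0.996]] [-0.007  0.58   1.048] [0.479 0.012 1.098]
```

View pics/top0.png

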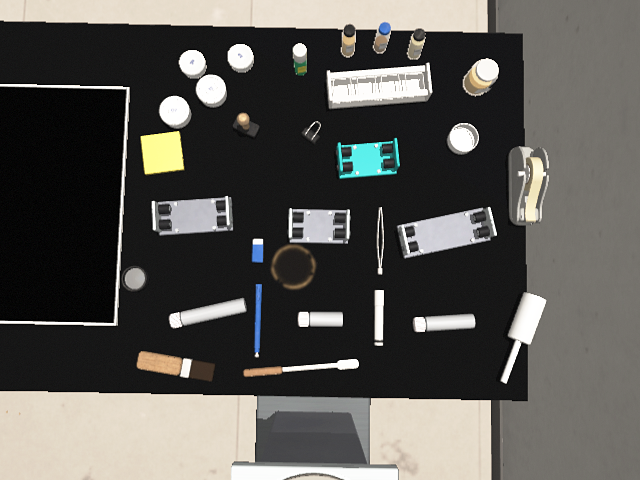

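View pics/scene0.png

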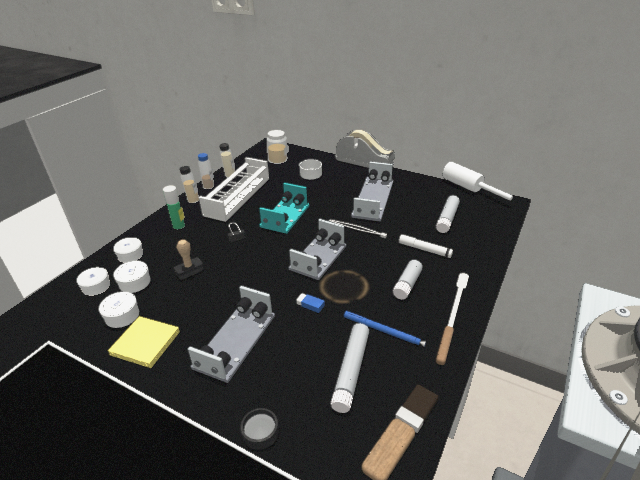

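The top view shows loose tubes at about (207,313), (320,320) and (444,323), plus a thinner marker at (379,318) that isn't a tube. The grey stands are at (192,216), (319,226) and (447,232), and the turquoise decoy is at (368,158). Judging by length, the right stand is long, the left is medium and the middle is short. Next I'll measure these.

```bash
cat > h.py <<'E'
import numpy as np,cv2
from rig import env
def cloud(c):
    v,u=np.mgrid[:480,:640]; d=c["z_map"].astype(float)
    P=np.stack([(u-c["cx"])/c["fx"]*d,(v-c["cy"])/c["fy"]*d,d],-1)
    return (P-c["t"])@c["R"]
def rect(W,box,lo,hi):
    u0,u1,v0,v1=box; p=W[v0:v1,u0:u1].reshape(-1,3); p=p[(p[:,2]>lo)&(p[:,2]<hi)]
    m=np.zeros((1400,1400),np.uint8) # 1 mm/px, x->row
    (a,b),(w,h),t=cv2.minAreaRect((p[:,:2]*1000).astype(np.float32))
    if w<h: w,h,t=h,w,t+90
    t=(t+90)%180-90
    return np.round([a/1000,b/1000,w,h,t%180,np.percentile(p[:,2],99)*1000,len(p)],3)
def mv(x,y,z,ax=None):
    """shift in tool axes to TCP x,y,z; turn so tool x lies along world direction ax deg (mod 180)"""
    o=env.get_obs(); R=np.array(o["orientation"]); p=np.array(o["tcp_pos"])
    yaw=np.degrees(np.arctan2(R[1,0],R[0,0])); tr=0
    if ax is not None:
        tr=-((ax-yaw+90)%180-90)
    a=np.radians(yaw-tr); Rn=np.array([[np.cos(a),np.sin(a),0],[np.sin(a),-np.cos(a),0],[0,0,-1]])
    d=np.array([x,y,z])-p
    print("p",np.round(p,4),"yaw",round(yaw,1),"j7",round(float(o["joint_positions"][6]),1),"t",round(o["time_s"],1),"turn",round(tr,2),
     "shift mm now",np.round(R.T@d*1000,1),"after turn",np.round(Rn.T@d*1000,1))
E
python3 - <<'E'
from h import *
c=np.load("top0.npz"); W=cloud(c)
bench=W[340:350,300:315].reshape(-1,3); print("bench",np.median(bench,0))
for n,b in dict(TL=(160,252,290,335),TS=(292,350,305,333),TM=(406,482,308,338)).items(): print(n,rect(W,b,.006,.06))
for n,b in dict(SM=(145,240,190,242),SS=(282,356,202,248),SL=(393,500,203,262)).items(): print(n,rect(W,b,.0045,.07))
c=np.load("scene0.npz"); W=cloud(c)
for n,b in dict(TL=(325,372,318,415),TS=(390,425,257,302),TM=(433,463,192,235)).items(): print(n,rect(W,b,.006,.06))
for n,b in dict(SM=(185,280,285,385),SS=(285,350,217,280),SL=(348,397,160,222)).items(): print(n,rect(W,b,.0045,.07))
t=cv2.imread("pics/top0.png"); cv2.imwrite("pics/crop.png",cv2.resize(t[190:345,140:510],None,fx=2.1,fy=2.1,interpolation=cv2.INTER_CUBIC))
E
```

```text
bench [ 0.37801605  0.01919541 -0.00048664]
TL [4.40000e-01 2.11000e-01 1.45343e+02 3.43000e+01 1.04016e+02 3.05670e+01
 1.09400e+03]
TS [ 4.2900e-01 -5.0000e-03  8.4423e+01  2.5038e+01  9.1192e+01  2.9734e+01
  6.2300e+02]
TM [ 4.28000e-01 -2.39000e-01  1.21425e+02  4.11060e+01  8.75410e+01
  2.99730e+01  8.74000e+02]
SM [6.22000e-01 2.54000e-01 1.83232e+02 9.46290e+01 8.43820e+01 5.12380e+01
 2.51400e+03]
SS [6.11000e-01 1.00000e-03 1.29993e+02 7.91920e+01 9.12260e+01 5.13470e+01
 1.92400e+03]
SL [ 6.08000e-01 -2.53000e-01  2.01808e+02  9.88330e+01  9.45770e+01
  5.05060e+01  2.91100e+03]
TL [4.38000e-01 1.99000e-01 1.73244e+02 3.77060e+01 1.07619e+02 2.96560e+01
 1.75000e+03]
TS [ 4.2800e-01 -4.0000e-03  8.7022e+01  2.7047e+01  9.1419e+01  2.9716e+01
  6.1100e+02]
TM [ 4.26000e-01 -2.41000e-01  1.19671e+02  2.70900e+01  9.48770e+01
  2.94450e+01  4.71000e+02]
SM [6.23000e-01 2.47000e-01 1.49588e+02 6.73840e+01 9.49380e+01 5.12460e+01
 3.75200e+03]
SS [ 6.37000e-01 -2.00000e-02  1.91560e+02  1.34750e+02  1.10209e+02
  5.13080e+01  2.03000e+03]
SL [ 6.28000e-01 -2.75000e-01  2.65157e+02  1.16818e+02  1.11888e+02
  5.09900e+01  1.74500e+03]
```

View pics/crop.png

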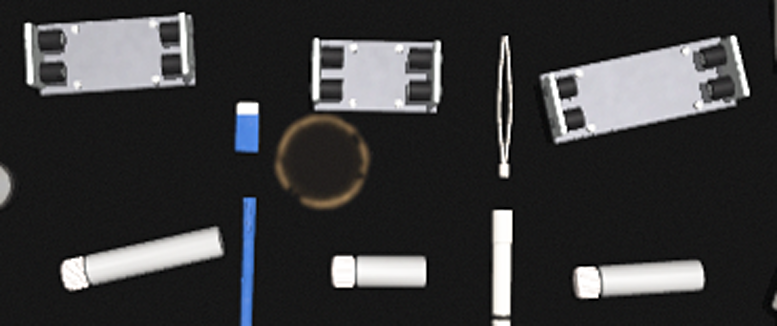

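```bash
cat >> h.py <<'E'
def cast(c,uv,z):
    uv=np.asarray(uv,float); r=np.stack([(uv[:,0]-c["cx"])/c["fx"],(uv[:,1]-c["cy"])/c["fy"],np.ones(len(uv))],-1)@c["R"]
    o=-c["R"].T@c["t"]; return o+r*((z-o[2])/r[:,2])[:,None]
def tube(c,box,z=.014,thr=90):
    u0,u1,v0,v1=box; g=c["color"][v0:v1,u0:u1].min(2)>thr
    n,l,s,_=cv2.connectedComponentsWithStats(g.astype(np.uint8)); k=1+s[1:,4].argmax()
    v,u=np.nonzero(l==k); p=cast(c,np.c_[u+u0,v+v0],z)
    (a,b),(w,h),t=cv2.minAreaRect((p[:,:2]*1000).astype(np.float32))
    if w<h: w,h,t=h,w,t+90
    return np.round([a,b,w,h,t%180],1)
def stand(c,W,box):
    u0,u1,v0,v1=box; m=(W[v0:v1,u0:u1,2]>.045)&(W[v0:v1,u0:u1,2]<.056)&(c["color"][v0:v1,u0:u1].min(2)>90)
    v,u=np.nonzero(m); p=cast(c,np.c_[u+u0,v+v0],.05)[:,:2]*1000
    _,_,q=cv2.kmeans(p.astype(np.float32),2,None,(3,50,.1),5,cv2.KMEANS_PP_CENTERS)
    l=_.ravel(); q=[ (lambda r:np.array(r[0]))(cv2.minAreaRect(p[l==i].astype(np.float32))) for i in (0,1)]+[np.median(p[l==i],0) for i in (0,1)]
    f=lambda a,b:np.round([*(a+b)/2,np.hypot(*(a-b)),np.degrees(np.arctan2(*(a-b)[::-1]))%180],1)
    return f(q[0],q[1]),f(q[2],q[3]),len(p)
E
python3 - <<'E'
from h import *
c=np.load("top0.npz"); W=cloud(c)
for n,b in dict(TL=(160,252,290,335),TS=(292,350,305,333),TM=(406,482,308,338)).items(): print(n,tube(c,b))
for n,b in dict(SM=(145,240,190,242),SS=(282,356,202,248),SL=(393,500,203,262)).items(): print(n,*stand(c,W,b))
c=np.load("scene0.npz"); W=cloud(c)
for n,b in dict(TL=(325,372,318,415),TS=(390,425,257,302),TM=(433,463,192,235)).items(): print(n,tube(c,b))
for n,b in dict(SM=(185,280,285,385),SS=(285,350,217,280),SL=(348,397,160,222)).items(): print(n,*stand(c,W,b))
mv(.438,.211,.3,104)
E
```

```text
TL [435.9 212.3 149.5  28.8 104.1]
TS [428.2  -4.8  84.6  26.7  91.2]
TM [ 426.7 -243.3  119.7   27.8   94.9]
SM [624.2 244.3 138.5  95.2] [625.  244.4 138.6  94.4] 188
SS [609.5   1.8 108.6  90.3] [608.9   1.4 109.3  88.8] 183
SL [ 602.  -243.2  167.9  103.2] [ 602.  -243.7  169.1  103.3] 193
TL [436.7 208.2 163.9  28.2 103.7]
TS [429.5  -7.5 111.8  29.1  91.4]
TM [ 427.4 -246.3  152.6   28.3   95.2]
SM [621.8 247.7 138.1  95.4] [621.  247.2 138.1  94.7] 333
SS [607.5   5.2 109.   90.3] [606.4   4.7 108.4  90.3] 215
SL [ 599.8 -239.9  168.6  103.2] [ 598.1 -240.1  168.2  103.1] 158
p [0.2025 0.6437 0.404 ] yaw 162.5 j7 -3.8 t 0.1 turn 58.54 shift mm now [-354.5 -342.   104.5] after turn [-476.8  123.8  104. ]
```

Both cameras agree to within 2–3 mm, and the plate spacings of 169, 139 and 109 mm confirm which stand is which. I'll turn the tool first, then travel to the long tube.

```bash
python3 -m inch '[[0,0,0,6.5],[0,0,0,6.5],[0,0,0,6.5],[0,0,0,6.5],[0,0,0,6.5],[0,0,0,6.5],[0,0,0,6.5],[0,0,0,6.5],[0,0,0,6.5]]' 0.07 20; python3 -m inch '[[-0.04,0.0103,0.0087,0],[-0.04,0.0103,0.0087,0],[-0.04,0.0103,0.0087,0],[-0.04,0.0103,0.0087,0],[-0.04,0.0103,0.0087,0],[-0.04,0.0103,0.0087,0],[-0.04,0.0103,0.0087,0],[-0.04,0.0103,0.0087,0],[-0.04,0.0103,0.0087,0],[-0.04,0.0103,0.0087,0]]'; python3 -c "
from h import *
mv(.4365,.211,.3,104)"
```

```text
time_s: 0.85
tcp_pos: [0.2025, 0.6438, 0.4043]
orientation: [[-0.237, 0.971, -0.0], [0.971, 0.237, -0.001], [-0.001, -0.0, -1.0]]
wrist_force: [-0.4, 0.7, 0.0]
gripper_width: 0.749
grasp_force: 0.0
time_s: 1.68
tcp_pos: [0.3973, 0.2835, 0.3185]
orientation: [[-0.243, 0.97, -0.0], [0.97, 0.243, 0.0], [0.0, 0.0, -1.0]]
wrist_force: [0.9, 0.1, 0.1]
gripper_width: 0.744
grasp_force: 0.0
p [0.3973 0.2835 0.3185] yaw 104.0 j7 -21.2 t 1.7 turn 0.05 shift mm now [-79.9  20.4  18.5] after turn [-79.8  20.5  18.5]
```

```bash
python3 -m inch '[[-0.04,0.0102,0.02,0],[-0.03,0.0082,0.02,0],[-0.01,0.002,0.02,0],[0,0,0.01,0],[0,0,0,0],[0,0,0,0]]'; python3 -c "
from h import *
for n in('top','scene'):
    c=env.camera(n); cv2.imwrite(f'pics/{n}1.png',c['color'])
a=cv2.imread('pics/top1.png')[220:360,120:320]; b=cv2.imread('pics/scene1.png')[240:440,240:440]
cv2.imwrite('pics/j1.png',np.hstack([cv2.resize(a,(400,280)),cv2.resize(b,(400,400))[60:340]]))
mv(.4365,.211,.202,104)"
```

```text
time_s: 2.18
tcp_pos: [0.4341, 0.2169, 0.2506]
orientation: [[-0.243, 0.97, -0.001], [0.97, 0.243, -0.001], [-0.0, -0.001, -1.0]]
wrist_force: [0.0, -0.3, 0.3]
gripper_width: 0.744
grasp_force: 0.0
p [0.4342 0.2174 0.2514] yaw 104.1 j7 -7.2 t 2.3 turn 0.13 shift mm now [-6.8  0.7 49.4] after turn [-6.7  0.7 49.4]
```

View pics/j1.png

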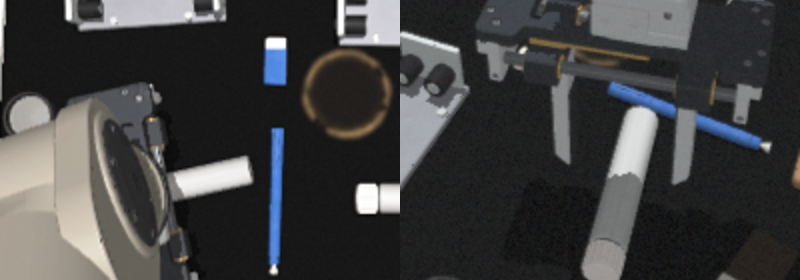

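The fingers straddle the long tube, so I'll descend and grip.

```bash
python3 -m inch '[[-0.0068,0.0007,0.012,0],[0,0,0.015,0],[0,0,0.014,0],[0,0,0.008,0],[0,0,0,0]]'; python3 -m inch '[[0,0,0,0],[0,0,0,0],[0,0,0,0],[0,0,0,0],[0,0,0,0],[0,0,0,0]]' 0.01 35; python3 -c "
from h import *
mv(.4365,.211,.202,104)"
```

```text
time_s: 2.7
tcp_pos: [0.4362, 0.2104, 0.2011]
orientation: [[-0.244, 0.97, -0.001], [0.97, 0.244, -0.0], [-0.0, -0.001, -1.0]]
wrist_force: [-0.2, -0.4, -0.3]
gripper_width: 0.744
grasp_force: 0.0
time_s: 3.2
tcp_pos: [0.4367, 0.2097, 0.2019]
orientation: [[-0.243, 0.97, 0.0], [0.97, 0.243, 0.0], [0.0, 0.0, -1.0]]
wrist_force: [0.1, -0.1, 0.4]
gripper_width: 0.358
grasp_force: 0.0
p [0.4367 0.2097 0.2019] yaw 104.0 j7 -3.0 t 3.2 turn 0.04 shift mm now [ 1.3  0.1 -0.1] after turn [ 1.3  0.1 -0.1]
```

```bash
python3 -m inch '[[0,0,0,0],[0,0,0,0],[0,0,0,0],[0,0,0,0]]'; python3 -m inch '[[0,0,-0.02,0],[0,0,-0.04,0],[0,0,-0.04,0],[0,0,-0.02,0],[0,0,0,0]]'; python3 -c "
from h import *
mv(.601,-.242,.32,103.2)"
```

```text
time_s: 3.53
tcp_pos: [0.4368, 0.2097, 0.2018]
orientation: [[-0.242, 0.97, 0.0], [0.97, 0.242, 0.0], [0.0, 0.0, -1.0]]
wrist_force: [-0.7, 0.5, 4.6]
gripper_width: 0.288
grasp_force: 35.0
time_s: 3.95
tcp_pos: [0.4376, 0.21, 0.3255]
orientation: [[-0.242, 0.97, 0.004], [0.97, 0.242, 0.004], [0.003, 0.005, -1.0]]
wrist_force: [0.6, 1.1, -0.7]
gripper_width: 0.289
grasp_force: 35.0
p [0.4376 0.21   0.3255] yaw 104.0 j7 -10.8 t 4.0 turn 0.82 shift mm now [-478.1   49.     4.3] after turn [-477.3   55.8    5.5]
```

```bash
python3 -m inch '[[-0.02,0.002,0,0.8],[-0.033,0.004,0,0],[-0.036,0.004,0,0],[-0.036,0.004,0,0],[-0.036,0.004,0,0],[-0.036,0.004,0,0],[-0.036,0.004,0,0],[-0.036,0.004,0,0],[-0.036,0.004,0,0],[-0.036,0.004,0,0]]'; python3 -m inch '[[-0.036,0.004,0,0],[-0.036,0.004,0,0],[-0.03,0.004,0,0],[-0.015,0.002,0,0],[0,0,0,0],[0,0,0,0]]'; python3 -c "
from h import *
mv(.601,-.242,.26,103.2)
for n in('top','scene'):
    c=env.camera(n); cv2.imwrite(f'pics/{n}2.png',c['color'])
cv2.imwrite('pics/j2.png',np.hstack([cv2.resize(cv2.imread('pics/top2.png')[180:320,380:530],(400,373)),cv2.resize(cv2.imread('pics/scene2.png')[100:240,300:450],(400,373))]))
"
```

```text
time_s: 4.78
tcp_pos: [0.552, -0.1152, 0.3206]
orientation: [[-0.229, 0.973, -0.001], [0.973, 0.229, -0.0], [0.0, -0.001, -1.0]]
wrist_force: [2.0, -0.3, -0.1]
gripper_width: 0.287
grasp_force: 35.0
time_s: 5.28
tcp_pos: [0.592, -0.2248, 0.3202]
orientation: [[-0.227, 0.974, -0.002], [0.974, 0.227, -0.0], [0.0, -0.002, -1.0]]
wrist_force: [0.1, -0.1, -1.5]
gripper_width: 0.291
grasp_force: 35.0
p [ 0.592  -0.2248  0.3202] yaw 103.1 j7 44.7 t 5.3 turn -0.06 shift mm now [-18.8   5.   60.2] after turn [-18.8   4.9  60.2]
```

View pics/j2.png

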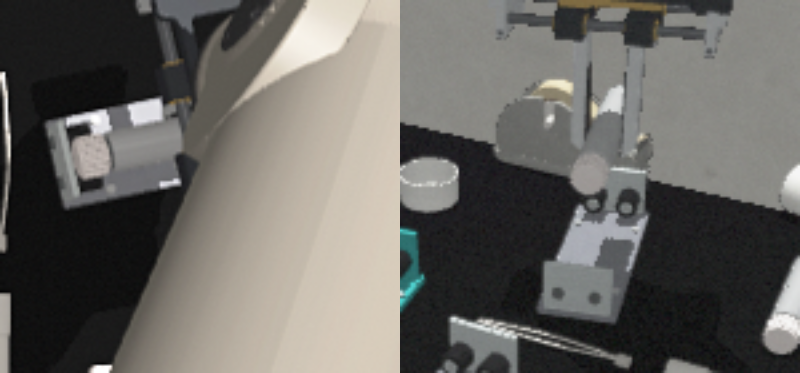

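The tube is held above the long stand. I'll go to the pre-place height and check the tube's level and offset.

```bash
python3 -m inch '[[-0.012,0.003,0.02,0],[-0.0068,0.002,0.02,0],[0,0,0.018,0],[0,0,0,0],[0,0,0,0]]'; python3 -c "
from h import *
mv(.601,-.242,.232,103.2)
c=env.camera('top');W=cloud(c); s=c['color']
cv2.imwrite('pics/top3.png',s)
# visible tube points: height profile along the stand axis
o=env.get_obs();p=np.array(o['tcp_pos']);a=np.array(o['orientation'])
for n in ('top','scene'):
    c=env.camera(n);W=cloud(c);L=(W-p)@a
    m=(abs(L[...,1])<.013)&(abs(L[...,0])<.1)&(L[...,2]>.165)&(L[...,2]<.20)
    x=L[m][:,0];z=W[m][:,2];y=L[m][:,1]
    for k in np.arange(-.09,.09,.015):
        q=(x>=k)&(x<k+.015)
        if q.sum()>8: print(n,round(k*1000),q.sum(),np.round(np.percentile(z[q],90)*1000,1),np.round(np.median(y[q])*1000,1))
    print('x ends',np.round(np.percentile(x,[1,99])*1000,1))
"
```

```text
time_s: 5.8
tcp_pos: [0.6014, -0.2401, 0.2631]
orientation: [[-0.23, 0.973, -0.002], [0.973, 0.23, 0.001], [0.001, -0.002, -1.0]]
wrist_force: [0.0, -0.1, -1.2]
gripper_width: 0.287
grasp_force: 35.0
p [ 0.6014 -0.2401  0.2631] yaw 103.3 j7 48.2 t 5.8 turn 0.1 shift mm now [-1.8 -0.7 31.1] after turn [-1.8 -0.8 31.1]
top 0 73 89.8 0.4
top 15 113 89.7 -0.3
top 30 116 90.0 -0.7
top 45 113 89.3 -0.4
top 60 132 89.2 -0.8
x ends [ 5.  73.8]
scene -75 9 91.7 3.4
scene -60 21 91.3 1.3
scene -45 24 91.4 -0.5
scene -30 28 91.5 -1.8
scene -15 32 91.5 -1.7
scene 0 42 92.4 -0.5
scene 15 41 91.2 -3.4
scene 30 36 91.4 -2.7
scene 45 47 90.8 -3.3
scene 60 120 89.9 0.1
scene 75 17 89.0 -4.6
x ends [-63.9  76.2]
```

It's level and centred, so I'll lower it.

```bash
python3 -m inch '[[-0.0018,-0.0005,0.01,0],[0,0,0.01,0],[0,0,0.006,0],[0,0,0.003,0],[0,0,0,0],[0,0,0,0]]'; python3 -m inch '[[0,0,0.001,0],[0,0,0.001,0],[0,0,0,0],[0,0,0,0]]'
```

```text
time_s: 6.45
tcp_pos: [0.6014, -0.2433, 0.2344]
orientation: [[-0.229, 0.973, -0.001], [0.973, 0.229, -0.0], [0.0, -0.001, -1.0]]
wrist_force: [1.5, 0.3, -0.9]
gripper_width: 0.288
grasp_force: 35.0
time_s: 6.78
tcp_pos: [0.6015, -0.2432, 0.2327]
orientation: [[-0.229, 0.973, 0.0], [0.973, 0.229, -0.0], [-0.0, 0.0, -1.0]]
wrist_force: [0.5, 0.6, -0.9]
gripper_width: 0.291
grasp_force: 35.0
```

```bash
python3 -m inch '[[0,0,0.001,0],[0,0,0,0],[0,0,0,0]]';python3 -m inch '[[0,0,0.0007,0],[0,0,0,0],[0,0,0,0]]' | grep -A9 tcp
```

```text
time_s: 7.03
tcp_pos: [0.6015, -0.2431, 0.2316]
orientation: [[-0.229, 0.973, -0.0], [0.973, 0.229, 0.0], [0.0, -0.0, -1.0]]
wrist_force: [-0.4, -0.1, -0.4]
gripper_width: 0.289
grasp_force: 35.0
tcp_pos: [0.6017, -0.2431, 0.2311]
orientation: [[-0.229, 0.973, 0.0], [0.973, 0.229, -0.0], [-0.0, 0.0, -1.0]]
wrist_force: [1.7, 0.9, 0.5]
gripper_width: 0.292
grasp_force: 35.0
```

```bash
python3 -m inch '[[0,0,0.0008,0],[0,0,0,0],[0,0,0,0]]';python3 -m inch '[[0,0,0,0],[0,0,0,0],[0,0,0,0],[0,0,0,0]]' 0.046 | grep -A9 tcp; python3 -m inch '[[0,0,-0.01,0],[0,0,-0.02,0],[0,0,-0.03,0],[0,0,-0.03,0],[0,0,0,0]]'; python3 -c "
from h import *
mv(.427,-.244,.30,95)
for n in('top','scene'):
    c=env.camera(n); cv2.imwrite(f'pics/{n}4.png',c['color'])
cv2.imwrite('pics/j4.png',np.hstack([cv2.resize(cv2.imread('pics/top4.png')[180:320,380:530],(400,373)),cv2.resize(cv2.imread('pics/scene4.png')[100:240,300:450],(400,373))]))
"
```

```text
time_s: 7.53
tcp_pos: [0.6021, -0.243, 0.2305]
orientation: [[-0.229, 0.973, 0.001], [0.973, 0.229, -0.0], [-0.0, 0.001, -1.0]]
wrist_force: [4.2, 1.7, 4.1]
gripper_width: 0.287
grasp_force: 35.0
tcp_pos: [0.6011, -0.2433, 0.2298]
orientation: [[-0.229, 0.974, -0.001], [0.974, 0.229, 0.0], [0.0, -0.001, -1.0]]
wrist_force: [0.1, -0.3, 0.7]
gripper_width: 0.488
grasp_force: 0.0
time_s: 8.28
tcp_pos: [0.6024, -0.2444, 0.3262]
orientation: [[-0.228, 0.974, 0.006], [0.974, 0.228, -0.002], [-0.003, 0.006, -1.0]]
wrist_force: [1.2, -0.8, 0.5]
gripper_width: 0.487
grasp_force: 0.0
p [ 0.6024 -0.2444  0.3262] yaw 103.2 j7 46.3 t 8.3 turn 8.18 shift mm now [  40.5 -170.8   25. ] after turn [  15.7 -174.7   26.2]
```

View pics/j4.png

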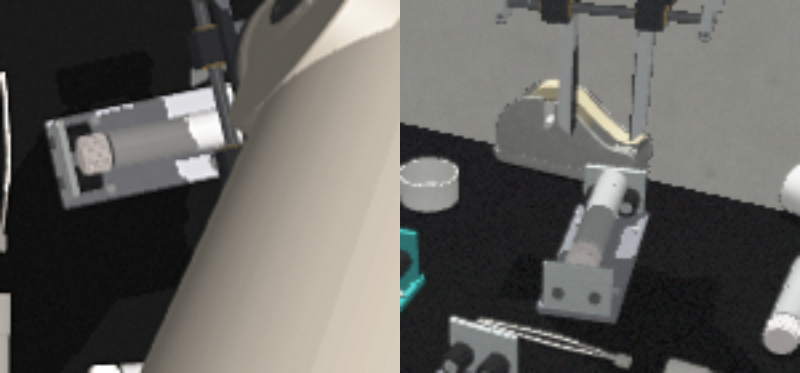

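The long tube is seated between its plates. Next is the medium tube.

```bash
python3 -m inch '[[0,0,-0.01,4.1],[0,0,0,4.1],[0.0026,-0.029,0.01,0],[0.0026,-0.029,0.01,0],[0.0026,-0.029,0.01,0],[0.0026,-0.029,0.01,0],[0.0026,-0.029,0.01,0],[0.0026,-0.029,0.01,0],[0,0,0,0]]' 0.07; python3 -c "
from h import *
mv(.427,-.244,.202,95)
for n in('top','scene'):
    c=env.camera(n);W=cloud(c); cv2.imwrite(f'pics/{n}5.png',c['color'])
    d=np.radians(103.2);e=np.array([np.cos(d),np.sin(d)]);f=np.array([-e[1],e[0]]);q=W[...,:2]-[.601,-.242]
    x=q@e;y=q@f;m=(abs(y)<.012)&(abs(x)<.09)&(W[...,2]>.03)
    for k in np.arange(-.09,.09,.015):
        s=m&(x>=k)&(x<k+.015)
        if s.sum()>8: print(n,round(k*1000),np.round(np.percentile(W[s][:,2],[50,90])*1000,1),np.round(np.median(y[s])*1000,1))
cv2.imwrite('pics/j5.png',np.hstack([cv2.resize(cv2.imread('pics/top5.png')[190:360,380:530],(400,453)),cv2.resize(cv2.imread('pics/scene5.png')[140:290,360:500],(400,429))[:453] if 0 else cv2.resize(cv2.imread('pics/scene5.png')[130:300,360:510],(400,453))]))
"
```

```text
time_s: 9.13
tcp_pos: [0.4211, -0.2427, 0.2679]
orientation: [[-0.085, 0.996, -0.006], [0.996, 0.085, 0.002], [0.003, -0.006, -1.0]]
wrist_force: [-0.7, -1.2, -0.8]
gripper_width: 0.744
grasp_force: 0.0
p [ 0.4211 -0.2427  0.2679] yaw 94.9 j7 45.9 t 9.1 turn -0.15 shift mm now [-2.   6.2 65.9] after turn [-1.9  5.8 65.9]
top -90 [44.3 49.2] 0.1
top -75 [52.9 56.2] -0.4
top -60 [53.3 55.9] 0.6
top -45 [53.4 56.5] -0.1
top -30 [53.1 56.2] 0.7
top -15 [52.8 56.4] 0.7
top 0 [53.6 56.2] 0.8
top 15 [53.5 56.9] 0.4
top 30 [53.6 56.6] 0.3
top 45 [52.5 56.3] 0.1
top 60 [51.  55.1] 0.4
top 75 [47.5 50.5] 0.4
scene -90 [49.8 51.2] 4.2
scene -75 [55.3 57.6] 2.6
scene -60 [55.2 57.3] 2.9
scene -45 [54.9 57.4] 3.0
scene -30 [55.3 57.5] 1.2
scene -15 [55.  56.8] 2.3
scene 0 [55.3 57.1] 2.5
scene 15 [55.5 57.1] 2.2
scene 30 [55.4 56.9] 3.1
scene 45 [54.6 57. ] 0.7
scene 60 [52.4 56.5] 1.4
scene 75 [41.9 50.5] -0.2
```

View pics/j5.png

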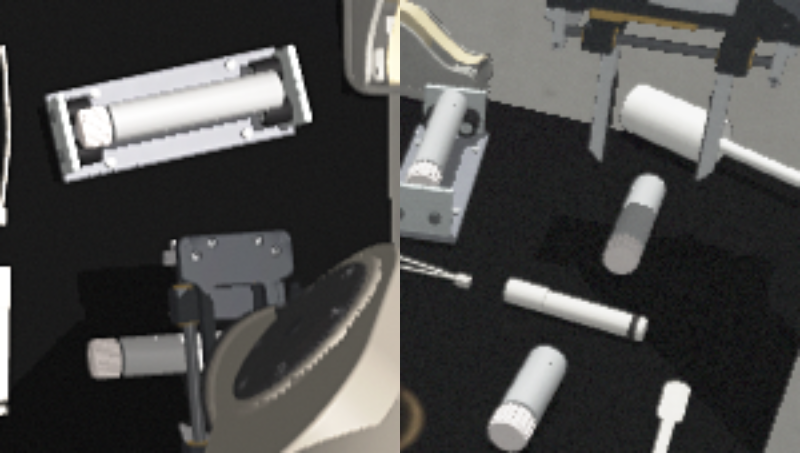

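The long tube lies level, with its top at 57 mm. I'll descend on the medium tube.

```bash
python3 -m inch '[[-0.002,0.006,0.015,-0.1],[0,0,0.02,0],[0,0,0.02,0],[0,0,0.0105,0],[0,0,0,0],[0,0,0,0]]'; python3 -m inch '[[0,0,0,0],[0,0,0,0],[0,0,0,0],[0,0,0,0],[0,0,0,0],[0,0,0,0],[0,0,0,0],[0,0,0,0],[0,0,0,0],[0,0,0,0]]' 0.01 35; python3 -m inch '[[0,0,-0.02,0],[0,0,-0.04,0],[0,0,-0.04,0],[0,0,-0.02,0],[0,0,0,0]]'; python3 -c "
from h import *
mv(.623,.246,.32,95)"
```

```text
time_s: 9.73
tcp_pos: [0.4332, -0.2446, 0.2046]
orientation: [[-0.089, 0.996, -0.001], [0.996, 0.089, -0.0], [0.0, -0.001, -1.0]]
wrist_force: [-0.4, 0.7, 1.3]
gripper_width: 0.741
grasp_force: 0.0
time_s: 10.57
tcp_pos: [0.433, -0.2444, 0.2047]
orientation: [[-0.089, 0.996, 0.0], [0.996, 0.089, 0.0], [0.0, 0.0, -1.0]]
wrist_force: [-1.7, 0.9, 4.3]
gripper_width: 0.282
grasp_force: 35.0
time_s: 10.98
tcp_pos: [0.4337, -0.2451, 0.3285]
orientation: [[-0.089, 0.996, 0.006], [0.996, 0.089, -0.001], [-0.001, 0.006, -1.0]]
wrist_force: [0.9, -1.1, -0.4]
gripper_width: 0.29
grasp_force: 35.0
p [ 0.4337 -0.2451  0.3285] yaw 95.1 j7 41.5 t 11.0 turn 0.12 shift mm now [472.3 232.3   9.1] after turn [472.8 231.4   8.5]
```

```bash
python3 -m inch '[[0.018,0.009,0,0.1],[0.034,0.0165,0,0],[0.034,0.0165,0,0],[0.034,0.0165,0,0],[0.034,0.0165,0,0],[0.034,0.0165,0,0],[0.034,0.0165,0,0],[0.034,0.0165,0,0],[0.034,0.0165,0,0],[0.034,0.0165,0,0]]'; python3 -m inch '[[0.034,0.0165,0,0],[0.034,0.0165,0,0],[0.034,0.0165,0,0],[0.03,0.015,0,0],[0.015,0.007,0,0],[0,0,0,0],[0,0,0,0]]'; python3 -c "
from h import *
mv(.623,.246,.265,95)"
```

```text
time_s: 11.82
tcp_pos: [0.5615, 0.0942, 0.3238]
orientation: [[-0.088, 0.996, -0.001], [0.996, 0.088, -0.0], [-0.0, -0.001, -1.0]]
wrist_force: [0.4, -1.4, -0.7]
gripper_width: 0.289
grasp_force: 35.0
time_s: 12.4
tcp_pos: [0.6194, 0.2455, 0.3232]
orientation: [[-0.089, 0.996, -0.001], [0.996, 0.089, -0.001], [-0.001, -0.002, -1.0]]
wrist_force: [-0.2, -1.0, 0.2]
gripper_width: 0.288
grasp_force: 35.0
p [0.6194 0.2455 0.3232] yaw 95.1 j7 -6.8 t 12.4 turn 0.12 shift mm now [ 0.2  3.7 58.2] after turn [ 0.1  3.6 58.2]
```

```bash
python3 -m inch '[[0,0.0036,0.02,0],[0,0,0.02,0],[0,0,0.017,0],[0,0,0,0],[0,0,0,0]]'; cat >> h.py <<'E'
def held():
    o=env.get_obs();p=np.array(o['tcp_pos']);a=np.array(o['orientation'])
    for n in ('top','scene'):
        c=env.camera(n);W=cloud(c);L=(W-p)@a; cv2.imwrite(f"pics/{n}_{o['time_s']:.1f}.png",c['color'])
        m=(abs(L[...,1])<.013)&(abs(L[...,0])<.08)&(L[...,2]>.165)&(L[...,2]<.20)
        x=L[m][:,0];z=W[m][:,2];y=L[m][:,1]
        for k in np.arange(-.075,.075,.015):
            q=(x>=k)&(x<k+.015)
            if q.sum()>8: print(n,round(k*1000),q.sum(),np.round(np.percentile(z[q],90)*1000,1),np.round(np.median(y[q])*1000,1))
        print('x ends',np.round(np.percentile(x,[1,99])*1000,1))
E
python3 -c "
from h import *
mv(.623,.246,.2335,95)
held()"; ls pics
```

```text
time_s: 12.82
tcp_pos: [0.6231, 0.2437, 0.2671]
orientation: [[-0.086, 0.996, -0.002], [0.996, 0.086, -0.001], [-0.001, -0.002, -1.0]]
wrist_force: [1.0, -0.7, 0.2]
gripper_width: 0.291
grasp_force: 35.0
p [0.6231 0.2437 0.2671] yaw 94.9 j7 -5.0 t 12.8 turn -0.06 shift mm now [ 2.3  0.2 33.6] after turn [ 2.3  0.1 33.6]
top -60 96 90.1 -1.3
top -45 114 90.2 -1.6
top -30 105 90.1 -1.2
top -15 19 90.2 7.4
x ends [-55.3  -3.5]
scene -60 39 91.9 -5.5
scene -45 57 91.5 -8.7
scene -15 55 94.8 6.2
scene 0 137 93.1 -1.5
scene 15 126 92.0 -5.3
scene 30 141 91.3 -6.5
scene 45 172 91.3 -5.8
scene 60 106 88.1 -1.5
x ends [-50.9  61.4]
crop.png
j1.png
j2.png
j4.png
j5.png
scene0.png
scene1.png
scene2.png
scene4.png
scene5.png
scene_12.8.png
top0.png
top1.png
top2.png
top3.png
top4.png
top5.png
top_12.8.png
```

```bash
python3 -m inch '[[0.0005,0.0015,0.01,0],[0,0,0.01,0],[0,0,0.008,0],[0,0,0.003,0],[0,0,0,0],[0,0,0,0]]'; python3 -m inch '[[0,0,0.0012,0],[0,0,0,0],[0,0,0,0]]';python3 -m inch '[[0,0,0.001,0],[0,0,0,0],[0,0,0,0]]'
```

```text
time_s: 13.42
tcp_pos: [0.6248, 0.2458, 0.2364]
orientation: [[-0.088, 0.996, -0.0], [0.996, 0.088, -0.0], [-0.0, -0.0, -1.0]]
wrist_force: [-0.3, -0.1, -1.1]
gripper_width: 0.288
grasp_force: 35.0
time_s: 13.67
tcp_pos: [0.6248, 0.2459, 0.2357]
orientation: [[-0.088, 0.996, 0.0], [0.996, 0.088, 0.0], [0.0, 0.0, -1.0]]
wrist_force: [-0.8, -0.2, -0.7]
gripper_width: 0.289
grasp_force: 35.0
time_s: 13.92
tcp_pos: [0.6247, 0.2459, 0.2345]
orientation: [[-0.088, 0.996, -0.0], [0.996, 0.088, 0.0], [0.0, -0.0, -1.0]]
wrist_force: [-0.1, 0.3, -1.1]
gripper_width: 0.286
grasp_force: 35.0
```

```bash
python3 -m inch '[[-0.001,0,0.001,0],[0,0,0,0],[0,0,0,0]]';python3 -m inch '[[-0.001,0,0.0008,0],[0,0,0,0],[0,0,0,0]]'
```

```text
time_s: 14.17
tcp_pos: [0.6251, 0.245, 0.2336]
orientation: [[-0.088, 0.996, 0.001], [0.996, 0.088, 0.0], [0.0, 0.001, -1.0]]
wrist_force: [1.4, 1.7, 0.9]
gripper_width: 0.286
grasp_force: 35.0
time_s: 14.42
tcp_pos: [0.6252, 0.2446, 0.2334]
orientation: [[-0.088, 0.996, 0.001], [0.996, 0.088, 0.001], [0.001, 0.001, -1.0]]
wrist_force: [0.5, 5.0, 8.0]
gripper_width: 0.286
grasp_force: 35.0
```

Contact, so I'll release and retreat.

```bash
python3 -m inch '[[0,0,0,0],[0,0,0,0],[0,0,0,0],[0,0,0,0]]' 0.046 | grep -A9 tcp; python3 -m inch '[[0,0,-0.01,0],[0,0,-0.02,0],[0,0,-0.03,0],[0,0,-0.03,0],[0,0,0,0]]'; python3 -c "
from h import *
mv(.4288,-.0055,.30,91.2)"
```

```text
tcp_pos: [0.6248, 0.2436, 0.2324]
orientation: [[-0.088, 0.996, -0.001], [0.996, 0.088, -0.0], [-0.0, -0.001, -1.0]]
wrist_force: [-0.7, -0.2, 0.2]
gripper_width: 0.485
grasp_force: 0.0
time_s: 15.17
tcp_pos: [0.6265, 0.2436, 0.3289]
orientation: [[-0.087, 0.996, 0.006], [0.996, 0.087, 0.003], [0.003, 0.007, -1.0]]
wrist_force: [1.2, -0.1, -0.5]
gripper_width: 0.49
grasp_force: 0.0
p [0.6265 0.2436 0.3289] yaw 95.0 j7 -6.5 t 15.2 turn 3.79 shift mm now [-231.1 -218.8   26.9] after turn [-244.9 -202.8   28.9]
```

```bash
python3 -m inch '[[0,0,0,3.8],[-0.03,-0.025,0,0],[-0.03,-0.025,0,0],[-0.03,-0.025,0,0],[-0.03,-0.025,0,0],[-0.03,-0.025,0,0],[-0.03,-0.025,0.01,0],[-0.03,-0.025,0.02,0],[-0.025,-0.02,0.02,0]]' 0.07; python3 -m inch '[[-0.01,-0.008,0.01,0],[0,0,0,0],[0,0,0,0]]'; python3 -c "
from h import *
mv(.4288,-.0055,.202,91.2)
for n in('top','scene'):
    c=env.camera(n);W=cloud(c); cv2.imwrite(f'pics/{n}6.png',c['color'])
    d=np.radians(95);e=np.array([np.cos(d),np.sin(d)]);f=np.array([-e[1],e[0]]);q=W[...,:2]-[.623,.246]
    x=q@e;y=q@f;m=(abs(y)<.012)&(abs(x)<.09)&(W[...,2]>.03)
    for k in np.arange(-.075,.075,.015):
        s=m&(x>=k)&(x<k+.015)
        if s.sum()>8: print(n,round(k*1000),np.round(np.percentile(W[s][:,2],[50,90])*1000,1),np.round(np.median(y[s])*1000,1))
cv2.imwrite('pics/j6.png',np.hstack([cv2.resize(cv2.imread('pics/top6.png')[180:340,140:360],(440,320)),cv2.resize(cv2.imread('pics/scene6.png')[210:390,180:440],(462,320))])[:,:800])
"
```

```text
time_s: 15.92
tcp_pos: [0.4346, 0.0047, 0.2741]
orientation: [[-0.021, 1.0, 0.002], [1.0, 0.021, 0.002], [0.001, 0.002, -1.0]]
wrist_force: [1.8, -0.6, -1.0]
gripper_width: 0.747
grasp_force: 0.0
time_s: 16.17
tcp_pos: [0.4285, -0.0043, 0.264]
orientation: [[-0.02, 1.0, -0.0], [1.0, 0.02, 0.0], [0.0, -0.0, -1.0]]
wrist_force: [0.6, 0.8, 0.6]
gripper_width: 0.743
grasp_force: 0.0
p [ 0.4285 -0.0043  0.264 ] yaw 91.1 j7 8.5 t 16.2 turn -0.06 shift mm now [-1.2  0.3 62. ] after turn [-1.2  0.3 62. ]
top -75 [46.9 50.7] 1.8
top -60 [52.4 56.4] 1.0
top -45 [53.4 56.9] 1.2
top -30 [53.9 56.8] 0.6
top -15 [53.7 57.2] 1.2
top 0 [53.6 56.4] 1.2
top 15 [53.7 57.2] 1.2
top 30 [53.5 56.9] 0.9
top 45 [52.6 56.7] 2.5
top 60 [47.6 51.1] -0.6
scene -75 [46.2 51.2] 3.4
scene -60 [53.8 57.2] 6.4
scene -45 [55.1 57.4] 4.7
scene -30 [54.9 57.2] 4.3
scene -15 [55.1 57.3] 4.7
scene 0 [55.2 57. ] 4.8
scene 15 [55.1 57.2] 4.0
scene 30 [54.  56.6] 5.0
scene 45 [52.2 56.4] 3.4
scene 60 [44.1 51.1] -0.4
```

View pics/j6.png

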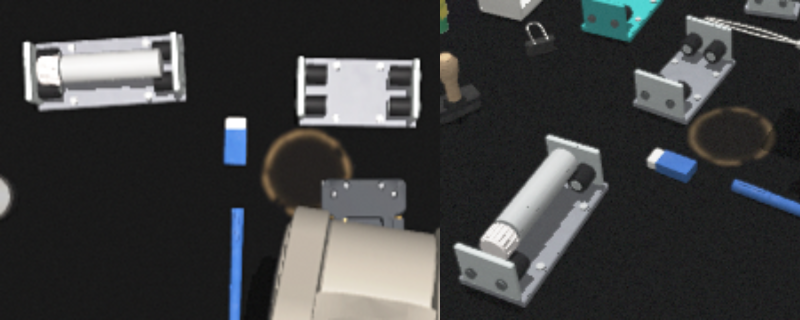

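The medium tube is seated level. Now the short one.

```bash
python3 -m inch '[[-0.0012,0.0003,0.015,0],[0,0,0.02,0],[0,0,0.02,0],[0,0,0.006,0],[0,0,0,0],[0,0,0,0]]'; python3 -m inch '[[0,0,0,0],[0,0,0,0],[0,0,0,0],[0,0,0,0],[0,0,0,0],[0,0,0,0],[0,0,0,0],[0,0,0,0],[0,0,0,0],[0,0,0,0]]' 0.01 35; python3 -m inch '[[0,0,-0.02,0],[0,0,-0.04,0],[0,0,-0.04,0],[0,0,-0.02,0],[0,0,0,0]]'; python3 -c "
from h import *
mv(.608,.0035,.32,90.3)"
```

```text
time_s: 16.77
tcp_pos: [0.4294, -0.0049, 0.2032]
orientation: [[-0.022, 1.0, 0.0], [1.0, 0.022, -0.0], [-0.0, 0.0, -1.0]]
wrist_force: [0.0, 0.3, -0.5]
gripper_width: 0.741
grasp_force: 0.0
time_s: 17.6
tcp_pos: [0.4288, -0.0051, 0.2027]
orientation: [[-0.021, 1.0, -0.0], [1.0, 0.021, 0.0], [0.0, -0.0, -1.0]]
wrist_force: [0.0, 0.7, 3.2]
gripper_width: 0.288
grasp_force: 35.0
time_s: 18.02
tcp_pos: [0.4298, -0.0053, 0.3262]
orientation: [[-0.021, 1.0, 0.005], [1.0, 0.021, 0.003], [0.002, 0.005, -1.0]]
wrist_force: [1.0, -0.2, -0.1]
gripper_width: 0.287
grasp_force: 35.0
p [ 0.4298 -0.0053  0.3262] yaw 91.2 j7 1.7 t 18.0 turn 0.92 shift mm now [  5.  178.4   7.1] after turn [  7.9 178.3   6.2]
```

```bash
python3 -m inch '[[0,0.015,0,0.9],[0.0016,0.033,0,0],[0.0016,0.033,0,0],[0.0016,0.033,0,0],[0.0016,0.033,0.015,0],[0.001,0.022,0.02,0],[0,0.009,0.02,0],[0,0,0,0],[0,0,0,0]]'; python3 -c "
from h import *
mv(.608,.0035,.2317,90.3)
held()
c=env.camera('top')
cv2.imwrite('pics/j7.png',np.hstack([cv2.resize(cv2.imread('pics/top_18.8.png')[180:280,250:390],(400,286)),cv2.resize(cv2.imread('pics/scene_18.8.png')[180:300,250:400],(400,320))[:286]]))
"; ls pics | tail -3
```

```text
time_s: 18.77
tcp_pos: [0.6061, 0.0031, 0.2659]
orientation: [[-0.005, 1.0, -0.004], [1.0, 0.005, -0.001], [-0.001, -0.004, -1.0]]
wrist_force: [-0.1, -0.4, -0.7]
gripper_width: 0.289
grasp_force: 35.0
p [0.6061 0.0031 0.2659] yaw 90.3 j7 14.5 t 18.8 turn -0.01 shift mm now [ 0.4  2.  34.2] after turn [ 0.4  1.9 34.2]
top6.png
top_12.8.png
top_18.8.pngTraceback (most recent call last):
  File "<string>", line 4, in <module>
    held()
    ~~~~^^
  File "h.py", line 50, in held
    print('x ends',np.round(np.percentile(x,[1,99])*1000,1))
                            ~~~~~~~~~~~~~^^^^^^^^^^
    return _quantile_unchecked(
        a, q, axis, out, overwrite_input, method, keepdims, weights)
    return _ureduce(a,
                    func=_quantile_ureduce_func,
    ...<5 lines>...
                    overwrite_input=overwrite_input,
                    method=method)
    r = func(a, **kwargs)
    result = _quantile(arr,
                       quantiles=q,
    ...<2 lines>...
                       out=out,
                       weights=wgt)
    slices_having_nans = np.isnan(arr[-1, ...])
                                  ~~~^^^^^^^^^
IndexError: index -1 is out of bounds for axis 0 with size 0
```

The top view is hidden by the arm here, so I'll use the scene view.

```bash
sed -i "s/ x=L\[m\]\[:,0\];z=/ if m.sum()<9: continue\n        x=L[m][:,0];z=/" h.py; sed -n 44,48p h.py; python3 -c "
from h import *
held()
cv2.imwrite('pics/j7.png',cv2.resize(cv2.imread('pics/scene_18.8.png')[180:300,250:400],(600,480),interpolation=cv2.INTER_CUBIC))
"; ls pics|grep _18
```

```text
c=env.camera(n);W=cloud(c);L=(W-p)@a; cv2.imwrite(f"pics/{n}_{o['time_s']:.1f}.png",c['color'])
        m=(abs(L[...,1])<.013)&(abs(L[...,0])<.08)&(L[...,2]>.165)&(L[...,2]<.20)
        if m.sum()<9: continue
        x=L[m][:,0];z=W[m][:,2];y=L[m][:,1]
        for k in np.arange(-.075,.075,.015):
scene -30 9 92.8 5.1
scene -15 42 95.6 2.7
scene 0 76 95.3 -1.6
scene 15 71 92.8 -4.8
scene 30 165 92.3 -3.2
x ends [-23.5  44.6]
scene_18.8.png
top_18.8.png
```

View pics/j7.png

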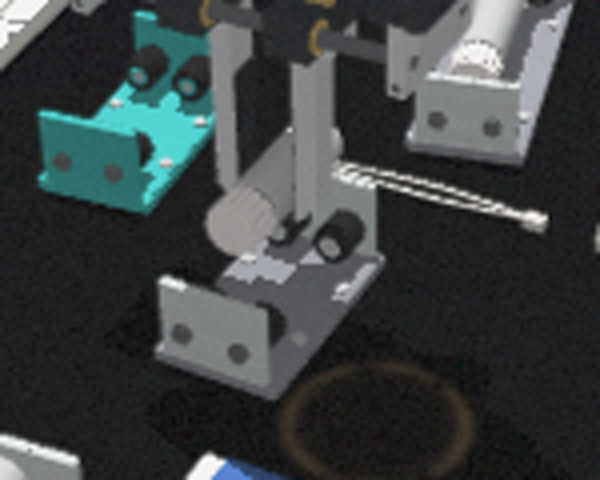

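The tube hangs level above the grey short stand, with the turquoise one well clear. I'll lower it.

```bash
python3 -m inch '[[0,0.002,0.01,0],[0,0,0.01,0],[0,0,0.008,0],[0,0,0.003,0],[0,0,0,0],[0,0,0,0]]'; python3 -m inch '[[0,0,0.0012,0],[0,0,0,0],[0,0,0,0]]';python3 -m inch '[[0,0,0.001,0],[0,0,0,0],[0,0,0,0]]'
```

```text
time_s: 19.42
tcp_pos: [0.6087, 0.0035, 0.2364]
orientation: [[-0.006, 1.0, -0.001], [1.0, 0.006, -0.0], [-0.0, -0.001, -1.0]]
wrist_force: [0.4, 0.2, -0.7]
gripper_width: 0.291
grasp_force: 35.0
time_s: 19.67
tcp_pos: [0.6088, 0.0036, 0.2356]
orientation: [[-0.006, 1.0, 0.0], [1.0, 0.006, 0.0], [0.0, 0.0, -1.0]]
wrist_force: [0.5, 0.0, -0.5]
gripper_width: 0.292
grasp_force: 35.0
time_s: 19.92
tcp_pos: [0.6088, 0.0036, 0.2345]
orientation: [[-0.006, 1.0, 0.0], [1.0, 0.006, -0.0], [-0.0, 0.0, -1.0]]
wrist_force: [0.4, -0.1, -1.1]
gripper_width: 0.287
grasp_force: 35.0
```

```bash
python3 -m inch '[[0,0,0.0012,0],[0,0,0,0],[0,0,0,0]]'|grep -E 'tcp|force';python3 -m inch '[[0,0,0.001,0],[0,0,0,0],[0,0,0,0]]'|grep -E 'tcp|force';python3 -m inch '[[0,0,0.0007,0],[0,0,0,0],[0,0,0,0]]'|grep -E 'tcp|force'
```

```text
tcp_pos: [0.6087, 0.0035, 0.2332]
wrist_force: [0.2, -0.6, -0.5]
grasp_force: 35.0
tcp_pos: [0.6091, 0.0035, 0.2325]
wrist_force: [1.8, -0.8, 1.6]
grasp_force: 35.0
tcp_pos: [0.6093, 0.0036, 0.232]
wrist_force: [4.6, -0.6, 4.7]
grasp_force: 35.0
```

```bash
python3 -m inch '[[0,0,0,0],[0,0,0,0],[0,0,0,0],[0,0,0,0]]' 0.046 | grep -A9 tcp; python3 -m inch '[[0,0,-0.01,0],[0,0,-0.02,0],[0,0,-0.03,0],[0,0,-0.03,0],[0,0,-0.03,0]]'; python3 -m inch '[[0,-0.03,-0.01,0],[0,-0.04,0,0],[0,-0.04,0,0],[0,-0.03,0,0],[0,0,0,0],[0,0,0,0]]';  python3 -c "
from h import *
for n in('top','scene'):
    c=env.camera(n);W=cloud(c); cv2.imwrite(f'pics/{n}8.png',c['color'])
    d=np.radians(90.3);e=np.array([np.cos(d),np.sin(d)]);f=np.array([-e[1],e[0]]);q=W[...,:2]-[.6085,.0035]
    x=q@e;y=q@f;m=(abs(y)<.012)&(abs(x)<.09)&(W[...,2]>.03)&(W[...,2]<.08)
    for k in np.arange(-.06,.06,.015):
        s=m&(x>=k)&(x<k+.015)
        if s.sum()>8: print(n,round(k*1000),np.round(np.percentile(W[s][:,2],[50,90])*1000,1),np.round(np.median(y[s])*1000,1))
"
```

```text
tcp_pos: [0.6083, 0.0036, 0.2312]
orientation: [[-0.006, 1.0, -0.001], [1.0, 0.006, -0.0], [-0.0, -0.001, -1.0]]
wrist_force: [-0.5, -0.3, 1.2]
gripper_width: 0.484
grasp_force: 0.0
time_s: 21.42
tcp_pos: [0.6084, 0.0033, 0.3533]
orientation: [[-0.005, 1.0, -0.001], [1.0, 0.005, -0.0], [-0.0, -0.001, -1.0]]
wrist_force: [0.4, 0.5, 0.4]
gripper_width: 0.489
grasp_force: 0.0
time_s: 21.92
tcp_pos: [0.4676, 0.0027, 0.3623]
orientation: [[-0.006, 1.0, 0.0], [1.0, 0.006, 0.002], [0.002, 0.001, -1.0]]
wrist_force: [1.0, -0.4, 0.3]
gripper_width: 0.487
grasp_force: 0.0
top -60 [47.7 51.2] 0.4
top -45 [53.  56.5] 1.5
top -30 [53.3 55.9] 1.1
top -15 [53.4 56.1] 1.5
top 0 [53.3 56.8] 1.6
top 15 [52.8 56.1] 1.6
top 30 [52.4 56.3] 0.5
top 45 [48.1 50.4] -0.1
scene -60 [48.3 51.2] 4.9
scene -45 [54.  56.7] 6.5
scene -30 [55.3 57.1] 5.2
scene -15 [55.5 57.5] 4.0
scene 0 [55.1 57.5] 5.1
scene 15 [54.  56.7] 4.9
scene 30 [51.9 56.4] 3.0
scene 45 [42.5 50.6] -0.1
```

View pics/scene8.png

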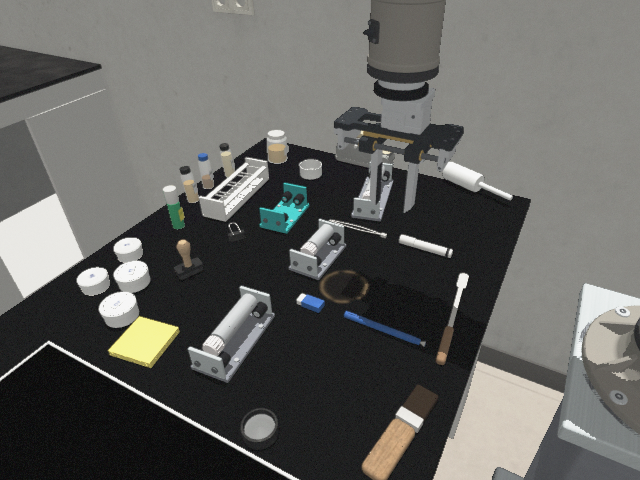

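View pics/top8.png

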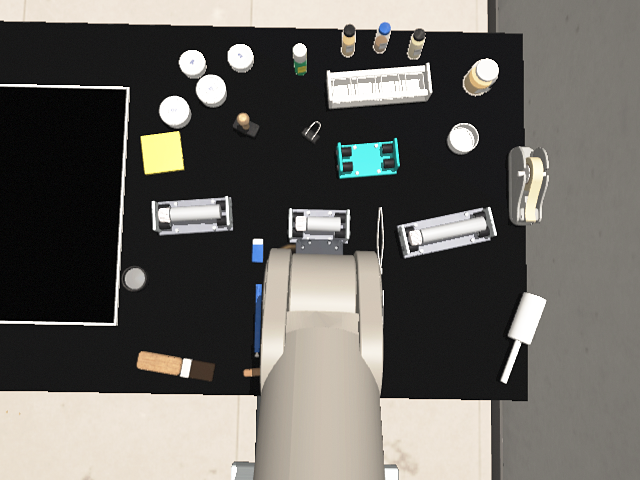

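All three tubes lie level in their stands at (192,215), (319,225) and (447,231) in the top view, and the arm is clear of them. I'll let it settle briefly and hand in.

```bash
python3 -m inch '[[0,0,0,0],[0,0,0,0],[0,0,0,0],[0,0,0,0]]' >/dev/null; python3 -c "
from rig import env
print(env.finish_job())"
```

```text
the job is handed in; nothing more can be done
None
```

The long, medium and short tubes were loaded in that order, each lying level in its own stand and released. I handed the job in at about 22 s of the 93 s allowed; the hand-in call returned no verdict.

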